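# Set a permeameter's inlet valve two turns off its stop

## Task

Set the inlet valve on the permeameter stand: take the wheel's upright crank handle and wind it shut (clockwise from above) until it comes up hard against its stop, then back it off exactly two full turns. Finish there with the handle still gripped between the fingers and held still; do not let go, and leave the collar, the bottle and the trowel where they are.

Things in the scene. Friction and masses are not known exactly. Their poses are not given: they have to be found in the camera images.
- hub (a point): centre of the valve wheel, on its upright axis, level with the top of the rim, 109 mm above the bench. The dark steel handwheel is level: rim centre-line radius 55 mm, rim 14 mm thick, three spokes; a 12 mm stem end stands 4 mm above this point. It sits on a brass valve on a steel base plate bolted to the bench.
- cell_top (a point): centre of the lid of the fixed test cell, a 122 mm wide metal drum on the same base plate, joined to the valve by a pipe; 210 mm from the wheel's axis. This point is 107 mm above the bench; a small cap on it and the clamp nuts beside it reach 115 mm.
- handle_mid (a point): middle of the wheel's crank handle, the one black upright grip on the rim, 55 mm from the wheel's axis: a smooth cylinder, 24 mm in diameter, 55 mm long, that spins freely on its own pin, so that a hand carries it round without turning. This point is on its axis, 138 mm above the bench, 29 mm above the rim's top, 27 mm below the handle's top. Its axes mean nothing.
- wheel (a joint): turn of the valve wheel in rad: 0 is shut, hard on the stop; it grows as the valve opens, anticlockwise from above (6.283 a turn), up to 22. It starts somewhere between half a turn and one and a quarter turns open. The wheel does not rise as it turns. It drags evenly (about 3 N at the handle) and stays where it is left; the stop is rigid.
- collar_mid (a point): bystander: a loose metal collar ring, 112 mm across and 45 mm high, lying flat on the bench; point at its centre, half-way up
- bottle_mid (a point): bystander: a loose white plastic wash bottle, 60 mm across and 150 mm high, upright; point on its axis, half-way up
- trowel_grip (a point): bystander: a loose spatula-shaped trowel lying flat on the bench; point at its handle's grip

How it is judged:
On the way:
1. the wheel is wound shut, against its stop (value of joint wheel below 0.06 rad), for 0.2 s.
At the end, for the whole second after the job is handed in: The wheel stands still at two full turns (12.57 rad) open from its stop, within 0.2 rad, with the handle gripped: fingers pressing on it with more than 3 N and the grasp point within 35 mm of its middle (value of joint wheel between 12.366 and 12.766 rad and velocity of joint wheel between -0.05 and 0.05 rad/s and contact force between handle and the fingers above 3 N and distance between the grasp point and handle_mid below 0.035 m); the arm keeps its last pose, push and grip.
It fails at once if the collar, bottle or trowel was moved more than 30 mm (distance of any of collar_mid, bottle_mid, trowel_grip from where it was at the start of the episode above 0.03 m).
It also fails if it takes over 72 s, if anything falls off the work surface, if the arm or the gripper's body presses on something with over 40 N, if the wrist force passes 120 N, or if a joint passes its speed limit or range.

## Robot

A 7-joint arm with a two-finger parallel gripper is mounted at the origin on the work surface. World frame = base frame: x ahead of the robot, y to its left, z up, the work surface at z = 0. Lengths are in m, angles in rad, forces in N, time in s.
With the tool pointing down it reaches from about 0.425 to 0.925 m from the base axis. Payload 6.8 kg.
Tool frame: the origin (TCP) lies at the very end of the fingers, on their centre line; the grasp point (between the pads) lies 19 mm behind it; z points along the fingers, y is the line along which they close (so a half turn about z gives the same grasp; the last joint's range is limited). The gripper opens to 85 mm and grips with 20 to 120 N. Pads are 22 mm wide; open, the fingers measure 114 mm over their backs; the gripper's body (76 mm by 85 mm) begins 54 mm behind the grasp point. The pads swing forward as they close: fully open they stand 13 mm farther back than shut.
Start: joints at [1.101, 0.477, 0.022, 1.555, -0.011, 1.109, -0.083], TCP at [0.239, -0.631, 0.231] pointing down, gripper open.
Joint ranges: [-2.96, 2.96], [-0.34, 2.1], [-1.41, 1.46], [0.24, 2.44], [-1.37, 4.51], [0.17, 1.92], [-2.96, 2.96]. Speed limits (rad/s): [2.39, 2.39, 3.14, 3.14, 3.14, 3.14, 3.14].

## Interface

Orientations are given as a unit quaternion [w, x, y, z].
In Python, from station import bot gives the robot as it stands.
- The arm moves only by the tool jog_arm, never from a script. Its argument "motion" is a list of rows, each a list of 7 numbers: the turn, a rotation vector about the tool's x, y, z in rad, then the shift along the tool's x, y, z in mm, then the finger opening in mm, from 0 to 85.4. A call has 1 to 10 rows; each row is the pose to reach, as a shift and turn from the pose commanded when the call began, along the tool's axes at that moment; what a row does not reach only later rows make up. A row lasts 1/8 s, in which the tool goes at most 62.5 mm and 10.7 degrees, less where a joint would pass 70% of its speed; a pose out of reach is approached as far as the arm can. A call with a gripper value outside its range is refused whole. The fingers move at their own pace and stop on an object; "grip_force" is the grip in N (left out, the last holds). Time passes only in rows, so rows that repeat a pose let the fingers close. It gives the time, the measured TCP pose, the force, the opening and the grip force at its end, in the units of the state.
- bot.get_obs(): the state, without advancing time (a new reading comes with each control period).
- bot.read_camera(name): name is "scene" or "top"; returns a dict with "pixels" (420x560x3 uint8, red, green, blue), "camera_matrix" (3x3 intrinsics, pixels), "T" (4x4, takes a point from camera to world coordinates). Camera axes: x right, y down, z forward; pixel columns grow to the right and rows downward; lengths in m; the calibration is good to about 2 mm. A picture is of the moment at which its call begins. There is no depth.
- bot.hand_in(): hands the job in; it is judged then, once.
Trained networks look in a picture, given as the dict that the camera call returned (one of the last four; its "shot" number tells which), for a name from the list of things; names that differ only in an ending like _2 or _b are one class to them, and where a whole thing is asked for, a point or a joint stands for the part that bears it (a point fixed in the world has none). Each returns a list of dicts, best first, with "score" (0 to 1); they miss things now and then, are a little off and sometimes report something else, mostly with a low value. They report only what shows in the picture. A call takes as long as a camera call.
- bot.spot_in(thing, picture): "xy" ([column, row] in pixels, amid what is visible of it).
- bot.tip_of(thing, picture): "xy" ([column, row] in pixels: a listed point, or the origin of a listed thing).
The state is a dict: "t": time; "q": joint angles; "joint_vel": joint speeds; "joint_torque": joint torques, N m; "eef_pos": TCP position; "tool_rot": TCP orientation; "contact_force": force on the tool from outside, world axes, zero at the start; "torque": the same for the moment, N m; "gripper_width": opening from 0.0 (shut) to 1.0 (fully open); "grasp_force": force on a finger pad.
Only numpy, scipy, OpenCV 4.12 (cv2) and the standard library are available. Lean on these libraries where they do the work, as an engineer would, in place of code of your own. Each camera call takes 0.05 s, during which the arm holds its last target. There are 200 camera calls.

## Working session

There is one attempt and no reset: what is moved stays moved. The work goes in short steps, Python scripts to look and compute and a tool call to move; the robot and the scene stay as the last step left them, time stands still between calls to the robot, and variables do not carry over. Pictures are saved under pics/ and viewed, at most 10 in all, crops included, and the job is handed in when it is done.

Besides the shell and the picture viewer there is one more tool, called as name(argument=value, ...), one argument or row to a line, values as JSON. jog_arm: Moves the arm, as the interface text tells. Its arguments: {"type":"object","properties":{"motion":{"type":"array"},"grip_force":{"type":"number"}},"required":["motion"]}

```bash
mkdir -p pics; ls
cat > h.py <<'E'
import numpy as np, cv2
from station import bot
def ray(p,uv):
    d=np.linalg.inv(p["camera_matrix"])@np.array([uv[0],uv[1],1.]); T=np.array(p["T"]); return T[:3,3],T[:3,:3]@d
def atz(p,uv,z):
    o,d=ray(p,uv); return o+d*(z-o[2])/d[2]
Z=dict(hub=.109,cell_top=.107,handle_mid=.138,collar_mid=.0225,bottle_mid=.075,trowel_grip=.012)
def look(names=Z,cams=("top","scene"),save=None):
    for c in cams:
        p=bot.read_camera(c)
        if save: cv2.imwrite(f"pics/{save}_{c}.png",p["pixels"][:,:,::-1])
        for n in names:
            for r in bot.tip_of(n,p)[:2]: print(c,n,round(r["score"],2),np.round(r["xy"]),np.round(atz(p,r["xy"],Z[n]),3))
E
python3 - <<'E'
from h import *
o=bot.get_obs();print(o)
look(save="a")
E
```

```text
pics
{'t': 0.0, 'q': array([ 1.10088175,  0.47781868,  0.02238757,  1.55645647, -0.01151122,
        1.1092804 , -0.08307886]), 'joint_vel': array([ 1.50289104e-03, -3.88451716e-04,  2.14559948e-04, -1.25741298e-04,
       -9.61401533e-04,  2.90910954e-05,  1.41700575e-03]), 'joint_torque': array([-7.28203922e-04, -5.96442139e+01,  1.60795692e+00, -2.81200755e+01,
        1.25080714e-02,  9.23910993e-03, -2.07227362e-05]), 'eef_pos': array([ 0.23868384, -0.63076147,  0.23031206]), 'tool_rot': array([-8.85708194e-04,  9.83680875e-01,  1.79919689e-01, -2.37669859e-04]), 'contact_force': array([0.33695394, 0.28237679, 1.06789651]), 'torque': array([ 0.00789684, -0.02106029, -0.02638225]), 'grasp_force': 0.0, 'gripper_width': 0.9979801042987073}
top hub 0.78 [220. 229.] [0.524 0.164 0.109]
top cell_top 0.66 [156. 261.] [0.429 0.345 0.107]
top handle_mid 0.62 [209. 215.] [0.562 0.193 0.138]
top collar_mid 0.65 [203. 171.] [0.71  0.242 0.022]
top bottle_mid 0.84 [295. 187.] [ 0.657 -0.046  0.075]
top trowel_grip 0.77 [346. 222.] [ 0.564 -0.208  0.012]
scene hub 0.92 [328. 248.] [0.533 0.168 0.109]
scene cell_top 0.69 [429. 280.] [0.418 0.35  0.107]
scene handle_mid 0.72 [326. 254.] [0.569 0.199 0.138]
scene collar_mid 0.76 [284. 331.] [0.7   0.239 0.022]
scene collar_mid 0.32 [329. 247.] [0.466 0.105 0.022]
scene bottle_mid 0.75 [230. 226.] [ 0.66  -0.049  0.075]
scene trowel_grip 0.55 [235. 201.] [ 0.567 -0.2    0.012]
```

View pics/a_top.png

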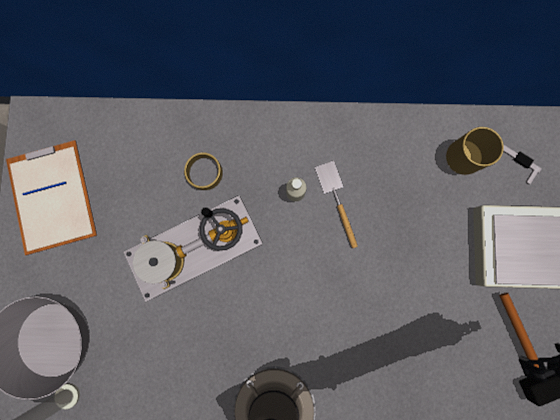

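View pics/a_scene.png

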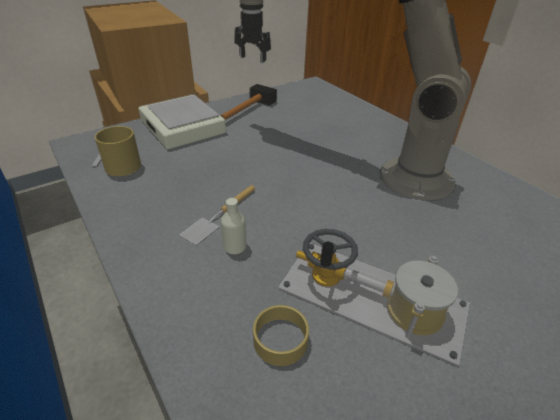

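The top view shows the wheel at (220,229), its black handle at (208,213) and the cell at (156,261). The scene view has the handle at (326,254). The networks agree with both pictures. I'm moving over, around the bottle side, at the current height.

jog_arm(
  motion=[
    [0,0,0,380,-264,0,85],
    [0,0,0,380,-264,0,85],
    [0,0,0,380,-264,0,85],
    [0,0,0,380,-264,0,85],
    [0,0,0,380,-264,0,85],
    [0,0,0,380,-264,0,85],
    [0,0,0,380,-264,0,85],
    [0,0,0,380,-264,0,85],
    [0,0,0,540,-500,0,85],
    [0,0,0,540,-500,0,85],
  ],
  grip_force=60,
)

```text
t: 1.95
eef_pos: [0.5303, -0.127, 0.2315]
tool_rot: [0.0, 0.984, 0.179, 0.0]
contact_force: [1.0, 0.6, -0.6]
gripper_width: 0.994
grasp_force: 0.0
```

```bash
cat >> h.py <<'E'
from scipy.spatial.transform import Rotation as R
def to(target):
    o=bot.get_obs(); q=o["tool_rot"]; r=R.from_quat([q[1],q[2],q[3],q[0]])
    print("t",round(o["t"],2),"pos",np.round(o["eef_pos"],4),"F",np.round(o["contact_force"],1),"q",np.round(o["q"],2),"w",o["gripper_width"],o["grasp_force"])
    print("delta mm",np.round(r.inv().apply(np.array(target)-o["eef_pos"])*1000,1)); print(np.round(r.as_matrix(),3).tolist())
E
python3 -c "
from h import *
to([.566,.196,.231]); look(['hub','handle_mid'])"
```

```text
t 1.95 pos [ 0.5303 -0.127   0.2315] F [ 1.   0.6 -0.6] q [ 0.31  0.28 -0.23  1.86  0.07  1.02 -1.16] w 0.9936253205653287 0.0
delta mm [ 147.3 -289.6    0.5]
[[0.936, 0.353, 0.001], [0.353, -0.936, -0.0], [0.001, 0.0, -1.0]]
top hub 0.75 [220. 230.] [0.522 0.166 0.109]
scene hub 0.63 [329. 246.] [0.527 0.163 0.109]
scene handle_mid 0.75 [325. 252.] [0.567 0.193 0.138]
```

jog_arm(
  motion=[
    [0,0,0,148,-290,0,85],
    [0,0,0,148,-290,0,85],
    [0,0,0,148,-290,0,85],
    [0,0,0,148,-290,0,85],
    [0,0,0,148,-290,0,85],
    [0,0,0,148,-290,0,85],
    [0,0,0,148,-290,0,85],
    [0,0,0,148,-290,0,85],
  ],
)

```text
t: 3.25
eef_pos: [0.5662, 0.1921, 0.2311]
tool_rot: [0.001, 0.984, 0.178, -0.0]
contact_force: [-0.4, -1.2, 0.0]
gripper_width: 0.999
grasp_force: 0.0
```

```bash
python3 -c "
from h import *
to([.567,.196,.127]); look(['hub','handle_mid'],cams=('scene','top'),save='b')
p=bot.read_camera('scene')
im=p['pixels'][150:330,220:460,::-1]; cv2.imwrite('pics/b_crop.png',cv2.resize(im,None,fx=3,fy=3))
T=np.linalg.inv(p['T']);
for P in ([.567,.196,.138],[.526,.165,.109]):
  c=p['camera_matrix']@(T@np.array(P+[1]))[:3]; print(c[:2]/c[2])"
```

```text
t 3.25 pos [0.5662 0.1921 0.2311] F [-0.4 -1.2  0. ] q [-0.15  0.38 -0.36  1.73  0.15  1.07 -1.78] w 0.9992454451510882 0.0
delta mm [  2.2  -3.6 104. ]
[[0.937, 0.35, -0.0], [0.35, -0.937, -0.002], [-0.001, 0.002, -1.0]]
scene hub 0.65 [330. 247.] [0.527 0.166 0.109]
scene handle_mid 0.6 [327. 251.] [0.561 0.194 0.138]
top hub 0.8 [222. 227.] [0.53  0.16  0.109]
top handle_mid 0.52 [347. 220.] [ 0.556 -0.192  0.138]
top handle_mid 0.5 [208. 211.] [0.571 0.194 0.138]
[325.64945512 252.84802116]
[329.65897385 246.26425156]
```

View pics/b_crop.png

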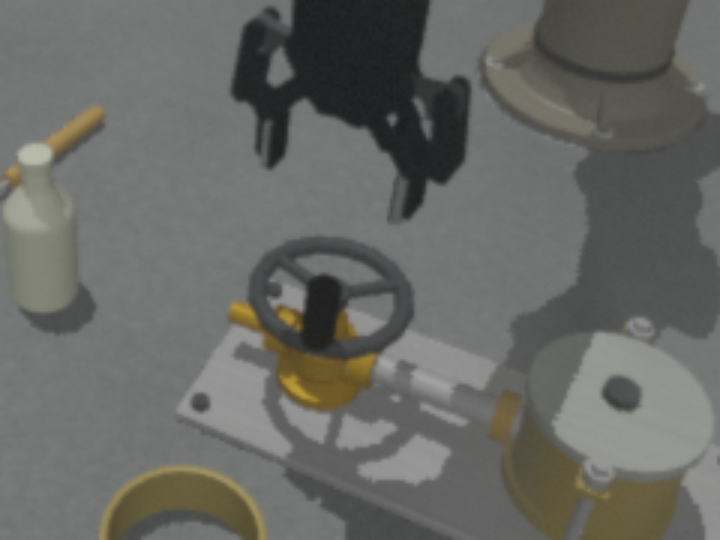

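The open fingers straddle the handle, which is at crop (322,310), and the wheel is clear. Descend and close.

jog_arm(
  motion=[
    [0,0,0,2,-3,45,85],
    [0,0,0,2,-3,75,85],
    [0,0,0,2,-3,104,85],
    [0,0,0,2,-3,104,85],
    [0,0,0,2,-3,104,40],
    [0,0,0,2,-3,104,10],
    [0,0,0,2,-3,104,10],
    [0,0,0,2,-3,104,10],
    [0,0,0,2,-3,104,10],
    [0,0,0,2,-3,104,10],
  ],
  grip_force=40,
)

```text
t: 4.85
eef_pos: [0.5669, 0.1989, 0.1283]
tool_rot: [0.0, 0.984, 0.18, 0.001]
contact_force: [-1.7, -1.1, 6.2]
gripper_width: 0.27
grasp_force: 39.0
```

```bash
python3 -c "
from h import *
to([.567,.196,.127]); look(['hub','handle_mid'],cams=('scene','top'))
p=bot.read_camera('scene')
im=p['pixels'][150:330,220:460,::-1]; cv2.imwrite('pics/c_crop.png',cv2.resize(im,None,fx=3,fy=3))"
```

```text
t 4.85 pos [0.5669 0.1989 0.1283] F [-1.7 -1.1  6.2] q [-0.18  0.49 -0.34  1.81  0.21  0.87 -1.83] w 0.2695914326648366 39.01667732745409
delta mm [-1.   2.7  1.3]
[[0.935, 0.354, 0.001], [0.354, -0.935, 0.0], [0.001, 0.0, -1.0]]
scene hub 0.77 [328. 247.] [0.53  0.165 0.109]
scene handle_mid 0.52 [327. 251.] [0.56  0.193 0.138]
top hub 0.6 [219. 228.] [0.527 0.167 0.109]
```

View pics/c_crop.png

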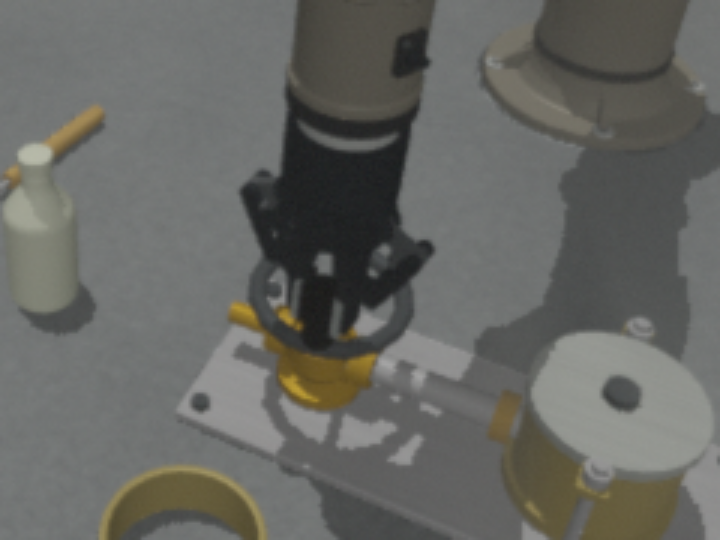

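The fingers close on the handle: width 0.27 (about 24 mm), pads at 39 N. Next is a first clockwise arc, taken slowly so I can refine the hub from the forces.

```bash
cat >> h.py <<'E'
def arc(hub,degs,cmd,th0,r=.055):
    # offsets in tool mm from commanded xy 'cmd' ; degs relative to th0 (world, +anticlockwise)
    M=np.array([[.935,.354],[.354,-.935]]); out=[]
    for d in degs:
        a=np.radians(th0+d); out.append((M@(np.array(hub)+r*np.array([np.cos(a),np.sin(a)])-cmd)*1000).round(1).tolist())
    print(out)
E
python3 -c "
from h import *
arc([.5275,.165],range(-10,-101,-10),[.5675,.197],40)"
```

```text
[[5.5, 6.9], [6.3, 16.5], [5.3, 26.0], [2.7, 35.2], [-1.5, 43.9], [-7.1, 51.6], [-13.9, 58.3], [-21.8, 63.7], [-30.6, 67.7], [-39.9, 70.0]]
```

jog_arm(
  motion=[
    [0,0,0,5,7,0,10],
    [0,0,0,6,16.5,0,10],
    [0,0,0,5,26,0,10],
    [0,0,0,2.5,35,0,10],
    [0,0,0,-1.5,44,0,10],
    [0,0,0,-7,51.5,0,10],
  ],
  grip_force=60,
)

```text
t: 5.95
eef_pos: [0.5774, 0.1505, 0.1283]
tool_rot: [-0.001, 0.984, 0.181, 0.0]
contact_force: [-4.3, 4.7, 7.4]
gripper_width: 0.265
grasp_force: 58.3
```

```bash
python3 -c "
from h import *
to([.567,.196,.127])
look(['hub','handle_mid'])
h=np.array([.5275,.165]);p=bot.get_obs()['eef_pos'][:2]-h;print(np.hypot(*p),np.degrees(np.arctan2(p[1],p[0])))"
```

```text
t 5.95 pos [0.5774 0.1505 0.1283] F [-4.3  4.7  7.4] q [-0.1   0.49 -0.34  1.82  0.2   0.87 -1.74] w 0.26493841772449805 58.34058475680649
delta mm [  6.5 -46.2   1.5]
[[0.935, 0.356, -0.0], [0.356, -0.935, 0.003], [0.001, -0.003, -1.0]]
scene hub 0.85 [331. 248.] [0.526 0.171 0.109]
scene handle_mid 0.59 [306. 241.] [0.581 0.147 0.138]
0.052022430558906776 -17.909015745020785
```

```bash
python3 -c "
from h import *
h=np.array([.5275,.165]);a=np.radians(-20);c=h+.055*np.array([np.cos(a),np.sin(a)])
arc(h,range(-11,-111,-11),c,-20)"
```

```text
[[-7.6, 7.3], [-16.5, 13.0], [-26.3, 16.9], [-36.6, 18.9], [-47.2, 18.8], [-57.5, 16.8], [-67.3, 12.8], [-76.1, 7.0], [-83.6, -0.3], [-89.6, -9.0]]
```

jog_arm(
  motion=[
    [0,0,0,-7.5,7.5,0,10],
    [0,0,0,-16.5,13,0,10],
    [0,0,0,-26.5,17,0,10],
    [0,0,0,-36.5,19,0,10],
    [0,0,0,-47,19,0,10],
    [0,0,0,-57.5,17,0,10],
    [0,0,0,-67.5,13,0,10],
    [0,0,0,-76,7,0,10],
    [0,0,0,-83.5,-0.5,0,10],
    [0,0,0,-89.5,-9,0,10],
  ],
)

```text
t: 7.5
eef_pos: [0.4915, 0.1203, 0.1282]
tool_rot: [0.003, 0.984, 0.178, -0.0]
contact_force: [-2.2, -9.3, 15.6]
gripper_width: 0.263
grasp_force: 60.6
```

```bash
cat >> h.py <<'E'
def st(h=(.5275,.165)):
    o=bot.get_obs(); p=o["eef_pos"][:2]-np.array(h)
    print("t",round(o["t"],2),"pos",np.round(o["eef_pos"],4),"F",np.round(o["contact_force"],1),"g",round(o["grasp_force"]),"r,th",np.round([np.hypot(*p)*1e3,np.degrees(np.arctan2(p[1],p[0]))],1))
def nxt(th0,degs,h=(.5275,.165)):
    h=np.array(h);a=np.radians(th0); arc(h,degs,h+.055*np.array([np.cos(a),np.sin(a)]),th0)
E
python3 -c "
from h import *
st(); look(['handle_mid'])
nxt(-130,range(-6,-37,-6)); nxt(-166,range(-6,-37,-6))"
```

```text
t 7.5 pos [0.4915 0.1203 0.1282] F [-2.2 -9.3 15.6] g 61 r,th [  57.4 -128.9]
scene handle_mid 0.58 [334. 218.] [0.481 0.122 0.138]
[[-2.5, -5.2], [-4.5, -10.6], [-6.0, -16.1], [-6.8, -21.8], [-7.0, -27.6], [-6.6, -33.3]]
[[1.0, -5.7], [2.5, -11.2], [4.7, -16.6], [7.3, -21.7], [10.5, -26.4], [14.2, -30.9]]
```

jog_arm(
  motion=[
    [0,0,0,-2.5,-5,0,10],
    [0,0,0,-4.5,-10.5,0,10],
    [0,0,0,-6,-16,0,10],
    [0,0,0,-7,-22,0,10],
  ],
)

```text
t: 8.2
eef_pos: [0.4754, 0.139, 0.1282]
tool_rot: [0.003, 0.984, 0.178, -0.002]
contact_force: [-8.8, -7.3, 21.7]
gripper_width: 0.264
grasp_force: 61.3
```

```bash
python3 -c "
from h import *
st(); 
for t in range(-154,-400,-24): print(t);nxt(t,range(-6,-25,-6))"
```

```text
t 8.2 pos [0.4754 0.139  0.1282] F [-8.8 -7.3 21.7] g 61 r,th [  58.2 -153.5]
-154
[[-0.2, -5.8], [0.1, -11.5], [1.1, -17.2], [2.7, -22.7]]
-178
[[2.1, -5.3], [4.8, -10.4], [8.0, -15.2], [11.7, -19.7]]
-202
[[4.1, -4.0], [8.6, -7.6], [13.5, -10.7], [18.7, -13.2]]
-226
[[5.4, -2.0], [11.0, -3.4], [16.7, -4.2], [22.4, -4.5]]
-250
[[5.7, 0.4], [11.4, 1.3], [17.0, 2.9], [22.3, 5.0]]
-274
[[5.1, 2.7], [9.9, 5.9], [14.3, 9.6], [18.3, 13.7]]
-298
[[3.6, 4.5], [6.6, 9.4], [9.2, 14.5], [11.2, 19.9]]
-322
[[1.4, 5.6], [2.2, 11.3], [2.5, 17.0], [2.1, 22.8]]
-346
[[-1.0, 5.7], [-2.5, 11.2], [-4.7, 16.6], [-7.3, 21.7]]
-370
[[-3.2, 4.8], [-6.9, 9.2], [-11.0, 13.2], [-15.5, 16.8]]
-394
[[-4.9, 3.1], [-10.0, 5.6], [-15.4, 7.6], [-21.0, 9.0]]
```

jog_arm(
  motion=[
    [0,0,0,0,-6,-1,10],
    [0,0,0,0,-11.5,-1.5,10],
    [0,0,0,1,-17,-1.5,10],
    [0,0,0,2.5,-22.5,-1.5,10],
  ],
)

```text
t: 8.7
eef_pos: [0.4691, 0.1624, 0.1283]
tool_rot: [0.002, 0.984, 0.179, -0.002]
contact_force: [-5.4, -2.9, 7.4]
gripper_width: 0.264
grasp_force: 59.7
```

jog_arm(
  motion=[
    [0,0,0,2,-5.5,0,10],
    [0,0,0,5,-10.5,0,10],
    [0,0,0,8,-15,0,10],
    [0,0,0,11.5,-19.5,0,10],
  ],
)

```text
t: 9.2
eef_pos: [0.4733, 0.1856, 0.1283]
tool_rot: [0.001, 0.984, 0.18, -0.002]
contact_force: [-4.0, -2.3, 5.2]
gripper_width: 0.262
grasp_force: 59.4
```

```bash
python3 -c "
from h import *
st();look(['handle_mid','hub'])"
```

```text
t 9.2 pos [0.4733 0.1856 0.1283] F [-4.  -2.3  5.2] g 59 r,th [ 58.  159.2]
top hub 0.94 [217. 228.] [0.526 0.174 0.109]
scene handle_mid 0.5 [353. 233.] [0.477 0.182 0.138]
scene hub 0.97 [329. 247.] [0.529 0.165 0.109]
scene hub 0.71 [356. 231.] [0.442 0.159 0.109]
```

jog_arm(
  motion=[
    [0,0,0,4,-4,0,10],
    [0,0,0,8.5,-7.5,0,10],
    [0,0,0,13.5,-10.5,0,10],
    [0,0,0,18.5,-13,0,10],
  ],
)

```text
t: 10.0
eef_pos: [0.4876, 0.2055, 0.1284]
tool_rot: [0.0, 0.984, 0.18, -0.001]
contact_force: [-2.9, -1.3, 0.7]
gripper_width: 0.264
grasp_force: 59.0
```

jog_arm(
  motion=[
    [0,0,0,5.5,-2,0,10],
    [0,0,0,11,-3.5,0,10],
    [0,0,0,16.5,-4,0,10],
    [0,0,0,22.5,-4.5,0,10],
  ],
)

```text
t: 10.5
eef_pos: [0.5078, 0.2171, 0.1285]
tool_rot: [0.001, 0.984, 0.18, -0.0]
contact_force: [-1.0, -5.0, -0.5]
gripper_width: 0.262
grasp_force: 58.8
```

```bash
python3 -c "
from h import *
st()
P=np.array([[.5774,.1505],[.4915,.1203],[.4754,.139],[.4691,.1624],[.4733,.1856],[.567,.199],bot.get_obs()['eef_pos'][:2]])
A=np.c_[2*P,np.ones(len(P))];x=np.linalg.lstsq(A,(P**2).sum(1),rcond=None)[0];print(x[:2],np.sqrt(x[2]+x[:2]@x[:2]),A@x-(P**2).sum(1))"
```

```text
t 10.5 pos [0.5078 0.2171 0.1285] F [-1.  -5.  -0.5] g 59 r,th [ 55.7 110.7]
[0.52413951 0.16455305] 0.055034274108584344 [-5.39682221e-06  5.10169210e-06  2.73492806e-07 -5.21171126e-06
  1.14153125e-06  5.15696377e-06 -1.06514645e-06]
```

```bash
python3 -c "
from h import *
H=[.5241,.1645]
arc(H,range(-6,-25,-6),[.5087,.2167],107)
for t in range(83,-60,-24): print(t);nxt(t,range(-6,-25,-6))"
```

```text
[[5.2, 0.1], [10.8, 1.3], [16.3, 3.2], [21.5, 5.6]]
83
[[4.9, 2.9], [9.6, 6.4], [13.8, 10.3], [17.6, 14.6]]
59
[[3.3, 4.7], [6.1, 9.7], [8.4, 15.0], [10.1, 20.5]]
35
[[1.1, 5.6], [1.7, 11.4], [1.6, 17.1], [0.9, 22.8]]
11
[[-1.3, 5.6], [-3.1, 11.1], [-5.5, 16.3], [-8.5, 21.2]]
-13
[[-3.4, 4.6], [-7.3, 8.8], [-11.7, 12.6], [-16.4, 16.0]]
-37
[[-5.0, 2.8], [-10.3, 5.1], [-15.8, 6.8], [-21.5, 7.9]]
```

jog_arm(
  motion=[
    [0,0,0,5,0,0,10],
    [0,0,0,11,1.5,0,10],
    [0,0,0,16.5,3,0,10],
    [0,0,0,21.5,5.5,0,10],
  ],
)

```text
t: 11.0
eef_pos: [0.5295, 0.2192, 0.1284]
tool_rot: [0.001, 0.984, 0.179, -0.001]
contact_force: [-4.0, -5.2, 0.2]
gripper_width: 0.265
grasp_force: 58.9
```

jog_arm(
  motion=[
    [0,0,0,5,3,0,10],
    [0,0,0,9.5,6.5,0,10],
    [0,0,0,14,10.5,0,10],
    [0,0,0,17.5,14.5,0,10],
  ],
)

```text
t: 11.5
eef_pos: [0.5505, 0.2128, 0.1285]
tool_rot: [0.0, 0.984, 0.18, -0.001]
contact_force: [-5.2, -3.3, 0.7]
gripper_width: 0.259
grasp_force: 59.0
```

```bash
python3 -c "
from h import *
st([.5241,.1645])"
```

```text
t 11.5 pos [0.5505 0.2128 0.1285] F [-5.2 -3.3  0.7] g 59 r,th [55.  61.3]
```

jog_arm(
  motion=[
    [0,0,0,3.5,4.5,0,10],
    [0,0,0,6,9.5,0,10],
    [0,0,0,8.5,15,0,10],
  ],
)

```text
t: 11.88
eef_pos: [0.5637, 0.2026, 0.1285]
tool_rot: [-0.0, 0.984, 0.18, -0.001]
contact_force: [-5.1, -0.2, -1.5]
gripper_width: 0.264
grasp_force: 58.8
```

jog_arm(
  motion=[
    [0,0,0,1.5,5.5,0,10],
    [0,0,0,3,11,0,10],
    [0,0,0,3.5,17,0,10],
  ],
)

```text
t: 12.25
eef_pos: [0.5729, 0.1897, 0.1286]
tool_rot: [-0.002, 0.984, 0.18, -0.0]
contact_force: [-7.1, 12.9, -7.6]
gripper_width: 0.263
grasp_force: 59.4
```

jog_arm(
  motion=[
    [0,0,0,0,3,0,10],
    [0,0,0,0,6,0,10],
  ],
)

```text
t: 12.5
eef_pos: [0.573, 0.1895, 0.1286]
tool_rot: [-0.005, 0.983, 0.183, -0.0]
contact_force: [-9.0, 21.7, -8.8]
gripper_width: 0.261
grasp_force: 59.5
```

The wheel is against the stop: the position no longer changes while the force builds. Hold it there.

jog_arm(
  motion=[
    [0,0,0,0,2,0,10],
    [0,0,0,0,2,0,10],
    [0,0,0,0,2,0,10],
    [0,0,0,0,2,0,10],
  ],
)

```text
t: 13.0
eef_pos: [0.5729, 0.1895, 0.1286]
tool_rot: [-0.005, 0.983, 0.184, -0.0]
contact_force: [-10.5, 21.1, -7.9]
gripper_width: 0.265
grasp_force: 59.7
```

```bash
python3 -c "
from h import *
H=[.5241,.1645]
st(H);to([.573,.1893,.1285]);look(['handle_mid','hub'],save='d')
# commanded ~ theta 23 plus 8mm tool y
a=np.radians(23);M=np.array([[.935,.354],[.354,-.935]])
c=np.array(H)+.055*np.array([np.cos(a),np.sin(a)])+M.T@np.array([0,.008])
print('cmd',c)
arc(H,[0,9,18,36,54,72,90,108,126,144],c,27)
print(171)
nxt(171,range(18,181,18)); nxt(351,range(18,181,18))"
```

```text
t 13.0 pos [0.5729 0.1895 0.1286] F [-10.5  21.1  -7.9] g 60 r,th [54.9 27.1]
t 13.0 pos [0.5729 0.1895 0.1286] F [-10.5  21.1  -7.9] q [-0.14  0.5  -0.36  1.8   0.21  0.87 -1.8 ] w 0.2651122114925694 59.66002082917839
delta mm [-0.   0.2  0.1]
[[0.932, 0.361, -0.003], [0.361, -0.932, 0.01], [0.001, -0.011, -1.0]]
top hub 0.8 [220. 229.] [0.524 0.164 0.109]
scene handle_mid 0.72 [321. 249.] [0.568 0.182 0.138]
scene hub 0.9 [333. 248.] [0.524 0.174 0.109]
cmd [0.57755977 0.17851021]
[[-0.3, -11.8], [-1.9, -20.3], [-4.8, -28.4], [-14.3, -42.8], [-27.7, -53.6], [-43.8, -59.7], [-60.9, -60.5], [-77.5, -56.0], [-91.9, -46.5], [-102.7, -33.1]]
171
[[-6.1, 16.1], [-6.9, 33.3], [-2.4, 49.9], [7.1, 64.3], [20.5, 75.0], [36.6, 81.1], [53.7, 81.9], [70.3, 77.4], [84.7, 68.0], [95.5, 54.5]]
[[6.1, -16.1], [6.9, -33.3], [2.4, -49.9], [-7.1, -64.3], [-20.5, -75.0], [-36.6, -81.1], [-53.7, -81.9], [-70.3, -77.4], [-84.7, -68.0], [-95.5, -54.5]]
```

View pics/d_scene.png

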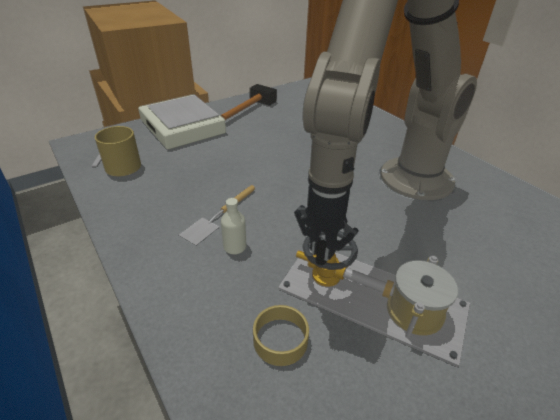

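Wound shut: the handle is held near (322,245), measured at 27.1° about the hub, with 23 N against the stop. The bottle, collar and trowel haven't moved. Now back off 720°.

jog_arm(
  motion=[
    [0,0,0,0,-12,0,10],
    [0,0,0,-2,-20.5,0,10],
    [0,0,0,-5,-28.5,0,10],
    [0,0,0,-14.5,-43,0,10],
    [0,0,0,-27.5,-53.5,0,10],
    [0,0,0,-44,-59.5,0,10],
    [0,0,0,-61,-60.5,0,10],
    [0,0,0,-77.5,-56,0,10],
    [0,0,0,-92,-46.5,0,10],
    [0,0,0,-102.5,-33,0,10],
  ],
)

```text
t: 14.55
eef_pos: [0.4697, 0.1746, 0.1287]
tool_rot: [-0.0, 0.984, 0.18, 0.002]
contact_force: [14.7, 0.5, -24.2]
gripper_width: 0.263
grasp_force: 59.7
```

```bash
python3 -c "
from h import *
st([.5241,.1645]); to([.5241+.055*np.cos(np.radians(171)),.1645+.055*np.sin(np.radians(171)),.1285])"
```

```text
t 14.55 pos [0.4697 0.1746 0.1287] F [ 14.7   0.5 -24.2] g 60 r,th [ 55.4 169.5]
t 14.55 pos [0.4697 0.1746 0.1287] F [ 14.7   0.5 -24.2] q [-0.16  0.35 -0.38  2.04  0.19  0.78 -1.86] w 0.26267581761653325 59.71979113295674
delta mm [-0.4  1.4  0.2]
[[0.935, 0.354, 0.004], [0.354, -0.935, 0.002], [0.004, -0.0, -1.0]]
```

jog_arm(
  motion=[
    [0,0,0,-5,16,0.5,10],
    [0,0,0,-5,33.5,1,10],
    [0,0,0,0,50,1,10],
    [0,0,0,9,64.5,1,10],
    [0,0,0,22.5,75.5,1,10],
    [0,0,0,38.5,81.5,1,10],
    [0,0,0,55.5,82.5,1,10],
    [0,0,0,72,78,1,10],
    [0,0,0,86.5,68.5,1,10],
    [0,0,0,97.5,55,1,10],
  ],
)

```text
t: 15.8
eef_pos: [0.579, 0.1591, 0.1284]
tool_rot: [-0.0, 0.984, 0.18, -0.0]
contact_force: [-9.5, -2.6, 7.3]
gripper_width: 0.257
grasp_force: 63.3
```

```bash
python3 -c "
from h import *
st([.5241,.1645]);look(['collar_mid','bottle_mid','handle_mid'])"
```

```text
t 15.8 pos [0.579  0.1591 0.1284] F [-9.5 -2.6  7.3] g 63 r,th [55.2 -5.6]
top collar_mid 0.52 [204. 172.] [0.708 0.239 0.022]
top bottle_mid 0.89 [298. 187.] [ 0.658 -0.054  0.075]
top bottle_mid 0.37 [222. 227.] [0.533 0.166 0.075]
scene collar_mid 0.56 [282. 336.] [0.709 0.247 0.022]
scene collar_mid 0.2 [235. 198.] [ 0.565 -0.204  0.022]
scene handle_mid 0.45 [312. 243.] [0.573 0.158 0.138]
```

jog_arm(
  motion=[
    [0,0,0,5,-16,0,10],
    [0,0,0,5.5,-33.5,0,10],
    [0,0,0,1,-50,0,10],
    [0,0,0,-8.5,-64.5,0,10],
    [0,0,0,-22,-75,0,10],
    [0,0,0,-38,-81,0,10],
    [0,0,0,-55,-82,0,10],
    [0,0,0,-71.5,-77.5,0,10],
    [0,0,0,-86,-68,0,10],
    [0,0,0,-96.5,-54.5,0,10],
  ],
)

```text
t: 17.45
eef_pos: [0.4701, 0.1755, 0.1284]
tool_rot: [-0.001, 0.984, 0.181, 0.001]
contact_force: [4.8, 2.4, -0.3]
gripper_width: 0.261
grasp_force: 62.5
```

jog_arm(
  motion=[
    [0,0,0,-5,16,0.5,10],
    [0,0,0,-5.5,33.5,0.5,10],
    [0,0,0,-1,50,0.5,10],
    [0,0,0,8.5,64.5,0.5,10],
    [0,0,0,22,75,0.5,10],
    [0,0,0,38,81,0.5,10],
    [0,0,0,55,82,0.5,10],
    [0,0,0,71.5,77.5,0.5,10],
    [0,0,0,86,68,0.5,10],
    [0,0,0,96.5,54.5,0.5,10],
  ],
)

```text
t: 18.7
eef_pos: [0.5787, 0.1568, 0.1282]
tool_rot: [0.001, 0.984, 0.179, -0.001]
contact_force: [-10.5, -1.9, 16.1]
gripper_width: 0.263
grasp_force: 64.3
```

```bash
python3 -c "
from h import *
st([.5241,.1645]);nxt(-6,[11,22,33,33])"
```

```text
t 18.7 pos [0.5787 0.1568 0.1282] F [-10.5  -1.9  16.1] g 64 r,th [55.1 -8.1]
[[3.8, -9.8], [5.7, -20.2], [5.6, -30.7], [5.6, -30.7]]
```

jog_arm(
  motion=[
    [0,0,0,3,-10,-0.5,10],
    [0,0,0,5,-20,-0.5,10],
    [0,0,0,4.5,-30.5,-0.5,10],
    [0,0,0,4,-34,-0.5,10],
    [0,0,0,4,-34,-0.5,10],
    [0,0,0,4,-34,-0.5,10],
    [0,0,0,4,-34,-0.5,10],
  ],
)

```text
t: 19.58
eef_pos: [0.5717, 0.1916, 0.1284]
tool_rot: [-0.001, 0.984, 0.18, 0.001]
contact_force: [4.5, 2.5, 5.5]
gripper_width: 0.263
grasp_force: 63.1
```

```bash
python3 -c "
from h import *
st([.5241,.1645]);to([.573,.1895,.128]);look(save='e'); st([.5241,.1645])"
```

```text
t 19.57 pos [0.5717 0.1916 0.1284] F [4.5 2.5 5.5] g 63 r,th [54.8 29.6]
t 19.57 pos [0.5717 0.1916 0.1284] F [4.5 2.5 5.5] q [-0.17  0.49 -0.33  1.81  0.2   0.87 -1.81] w 0.26297916032307306 63.13930470496416
delta mm [0.5 2.4 0.4]
[[0.935, 0.354, 0.002], [0.354, -0.935, 0.001], [0.002, -0.001, -1.0]]
top hub 0.69 [221. 231.] [0.52  0.161 0.109]
top cell_top 0.68 [150. 261.] [0.429 0.361 0.107]
top cell_top 0.31 [202. 170.] [0.696 0.227 0.107]
top collar_mid 0.65 [203. 170.] [0.713 0.242 0.022]
top collar_mid 0.53 [154. 262.] [0.424 0.379 0.022]
top bottle_mid 0.68 [297. 188.] [ 0.654 -0.051  0.075]
top trowel_grip 0.97 [345. 220.] [ 0.569 -0.203  0.012]
scene hub 0.88 [330. 249.] [0.531 0.172 0.109]
scene hub 0.27 [279. 336.] [0.746 0.287 0.109]
scene cell_top 0.91 [424. 281.] [0.427 0.346 0.107]
scene handle_mid 0.71 [319. 250.] [0.573 0.181 0.138]
scene handle_mid 0.6 [329. 248.] [0.551 0.189 0.138]
scene collar_mid 0.77 [280. 334.] [0.708 0.24  0.022]
scene bottle_mid 0.56 [232. 226.] [ 0.659 -0.046  0.075]
scene trowel_grip 0.85 [237. 200.] [ 0.559 -0.201  0.012]
t 20.27 pos [0.5717 0.1916 0.1284] F [4.2 1.1 5.8] g 63 r,th [54.8 29.7]
```

View pics/e_scene.png

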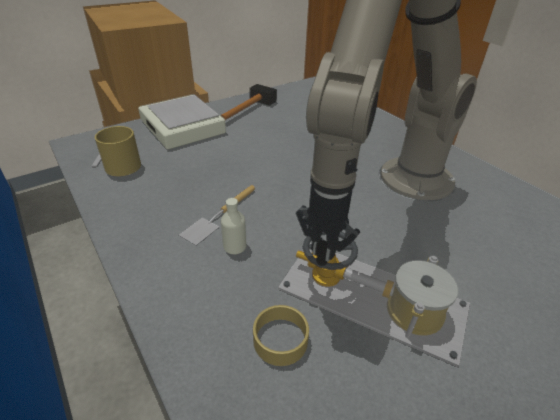

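The handle is gripped near (322,247), and the bystanders are where they started. The angle is 2.6° (0.045 rad) past the exact two turns, inside the 0.2 rad tolerance, and it is steady. Handing in.

```bash
python3 -c "
from station import bot
print(bot.hand_in())"
```

```text
the job is handed in; nothing more can be done
None
```

I wound the valve shut against its stop, backed it off two turns (about 0.045 rad over by my measurement, tolerance 0.2 rad), and handed it in at about 20 s with the handle still gripped at about 63 N and the bystanders unmoved; the hand-in gave no verdict.

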